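# Plug the intake hood into the fume extractor and switch it on

## Robot

A 6-joint arm with a two-finger parallel gripper is mounted at the origin on the work surface. World frame = base frame: x ahead of the robot, y to its left, z up, the work surface at z = 0. Lengths are in mm, angles in rad, forces in N, time in s.
With the tool pointing down it reaches from about 300 to 875 mm from the base axis. Payload 4.2 kg.
Tool frame: the origin (TCP) lies on the centre line of the jaws, within the pads' length; the fingertips stand 17 mm ahead of it and the grasp point (between the pads) lies 2 mm behind it; z points along the fingers, y is the line along which they close (so a half turn about z gives the same grasp; the last joint's range is limited). The gripper opens to 85 mm and grips with 20 to 120 N. Pads are 22 mm wide; open, the fingers measure 114 mm over their backs; the gripper's body (76 mm by 85 mm) begins 54 mm behind the grasp point. The pads swing forward as they close: fully open they stand 13 mm farther back than shut.
Start: joints at [1.111, 0.32, 1.565, -0, 1.257, -0.02], TCP at [244.814, 520.294, 248.338] pointing down, gripper open.
Joint ranges: [-3.11, 3.11], [-0.84, 2.01], [0.21, 2.61], [-1.34, 4.49], [0.05, 2.63], [-2.56, 2.56]. Speed limits (rad/s): [2.57, 2.57, 3.14, 3.14, 3.14, 3.14].

## Interface

Orientations are given as a rotation vector (axis times angle).
In Python, from plant import readout, eyes, job_done gives the robot as it stands.
- The arm moves only by the tool carry_out, never from a script. Its argument "steps" is a list of rows, each an object with "slide": the shift along the tool's x, y, z in mm, a list of three; "angular": the turn, a rotation vector about the tool's x, y, z in degrees, a list of three; "gripper": the opening, from -1 (shut) to 1 (fully open). A call has exactly 5 rows; each row shifts and turns the commanded pose from where the row before left it, along the tool's axes as they then stand; what a row does not reach is not made up. A row lasts 1/8 s, in which the tool goes at most 62.5 mm and 10.7 degrees, less where a joint would pass 70% of its speed; a pose out of reach is approached as far as the arm can. A call is refused whole if a number of a shift passes 62.5 or a number of a turn 10.7, either way. A call with a gripper value outside its range is refused whole. The fingers move at their own pace and stop on an object; "squeeze" is the grip in N (left out, the last holds). Time passes only in rows, so rows that do not move let the fingers close, or fill a call up. It gives the time, the measured TCP pose, the force, the opening and the grip force at its end, in the units of the state.
- readout.state(): the state, without advancing time (a new reading comes with each control period).
- eyes.snapshot(name): name is "side" or "top"; returns a dict with "frame" (384x512x3 uint8, red, green, blue), "fx", "fy", "cx", "cy" (pixels), "origin" and "rotation" of the camera in the world. Camera axes: x right, y down, z forward; pixel columns grow to the right and rows downward; lengths in mm; the calibration is good to about 2 mm. A picture is of the moment at which its call begins. There is no depth.
- job_done(): hands the job in; it is judged then, once.
Trained networks look in the newest picture that a camera, given by its name, has taken for a name from the list of things; names that differ only in an ending like _2 or _b are one class to them, and where a whole thing is asked for, a point or a joint stands for the part that bears it (a point fixed in the world has none). Each returns a list of dicts, best first, with "score" (0 to 1); they miss things now and then, are a little off and sometimes report something else, mostly with a low value. They report only what shows in the picture. A call takes as long as a camera call. They do not tell look-alikes from the thing itself.
- eyes.boxes_of(camera, label): "position" ([x, y, z] in mm, in the coordinates of the camera as it stood for that picture, good to about 4 mm: the middle of the surface that is visible of it).
- eyes.trace(camera, label): "mask" (384x512 bool, what is visible of it).
- eyes.pinpoint(camera, label): "position" ([x, y, z] in mm, in the coordinates of the camera as it stood for that picture, good to about 4 mm: a listed point, or the origin of a listed thing).
The state is a dict: "t": time; "q": joint angles; "dq": joint speeds; "effort": joint torques, N m; "position": TCP position; "ee_rot": TCP orientation; "ft_force": force on the tool from outside, world axes, zero at the start; "moment": the same for the moment, N m; "width": finger opening in mm; "grip_force": force on a finger pad.
Only numpy, scipy, OpenCV 4.12 (cv2) and the standard library are available. Lean on these libraries where they do the work, as an engineer would, in place of code of your own. Each camera call takes 0.05 s, during which the arm holds its last target. There are 200 camera calls.

## Task

Get the fume extractor ready for soldering: push the loose intake hood's tapered cuff into the extractor's port until it is fully home, with its collar down flat on the port rim all round and its mouth pointing at the middle of the circuit board in the holder. Press firmly but do not force it, then let go of the hood and press the green button fully in to switch the extractor on. Leave the board and everything else on the bench alone.

Things in the scene. Friction and masses are not known exactly. Their poses are not given: they have to be found in the camera images.
- hood: Loose grey intake hood, 0.2 to 0.33 kg, standing upright on its tapered cuff (diameter 41 mm at the foot, 48 at the top, 42 long). Above: black stop collar (diameter 72, 5 thick), 48 mm pipe bending level (top 119 up), round mouth (diameter 84, its face 106 out from the cuff's axis, lowest point 53 up). Origin at the centre of the cuff's foot, z up the cuff's axis, x out of the mouth.
- hood_collar (a point): Centre of the underside of the hood's stop collar, on the cuff's axis, 42 mm above the hood's origin.
- hood_fin (a point): Where to grip the orange upright fin on top of the bend (46 mm along the hood's x, 14 mm thick along its y): 3 mm behind the cuff's axis, 144 mm above the hood's origin, 14 mm below the fin's top and 25 mm above the pipe. A steel damper knob sticks out behind the pipe, lower down.
- extractor: Fume extractor, a white steel box fixed on the bench, 220 mm (x) by 240 mm (y), top cover 150 mm above the bench; origin at the centre of its underside, x towards its back. On the cover: the round port with an aluminium rim, and in the front left corner (low x, high y) the green button on a blue panel.
- port (a point): Centre of the top of the aluminium port rim (outer diameter 78 mm, opening 55 mm), 158 mm above the bench at rest, on the port's axis; axes as the extractor's. The rim rides in a soft rubber mount: under a push it sinks about 1 mm per 2.2 N, up to 9 mm, and comes back. When the hood is home, hood_collar lies on this point.
- port_rim: The port; origin as point port. Below the rim it is lined with 8 black sprung rubber segments of the cuff's own taper. The cuff enters freely about 24 mm, then they centre and grip it: its weight alone leaves it 8 to 15 mm short of home; the rest takes a push that rises to 8 to 14 N, then the collar meets the rim and the push rises more steeply. Friction keeps it home.
- work (a point): Middle of the green circuit board, on its upper face, 67 mm above the bench; the board (114 by 140 mm) is clamped in a fixed holder. The mouth is to point at it as seen from above.
- board: The board and its holder, fixed on the bench; 166 mm (x) by 140 mm (y), 87 mm high at most; origin at the centre of its underside.
- power (a joint): Travel of the green push button in m: 0 out, 0.006 fully in; springs back; pressing it fully in takes 5 N.
- power_top (a point): Centre of the top of the green button (diameter 26 mm), 18 mm above the extractor's cover; pressed straight down.
- meter: Bystander: grey multimeter lying flat, 150 x 75 x 40 mm; origin at the centre of its underside.
- flux: Bystander: white bottle with red cap, diameter 44 mm, 110 mm high; origin at the centre of its foot.
- reel: Bystander: grey reel standing on its flange, diameter 60 mm, 46 mm high; origin at the centre of its foot.
- driver: Bystander: screwdriver with a blue handle, lying along its x.
- esd_brush: Bystander: black brush, lying along its x.
- parts_dish: Bystander: steel dish, diameter 90 mm, 30 mm high; origin at the centre of its underside.
- tester: Bystander: yellow tester, 90 x 60 x 30 mm, lying flat; origin at the centre of its underside.
There are look-alikes about, which are no part of the job. What is shaped like the board but blue is not meant. What is shaped like the hood but purple is not meant.

How it is judged (in metres and radians):
On the way, in this order (a step that is already met when the one before it is completed fails the run):
1. the hood is home in the port: collar on the rim, upright, mouth pointing at the board (z of hood_collar in the frame of port below 0.0015 m and horizontal distance between hood_collar and port below 0.003 m and angle between hood's own z axis and vertical below 0.035 rad and x of work in the frame of hood above 0.1 m and y of work in the frame of hood between -0.05 and 0.05 m), for 0.2 s.
2. the green button is pressed in, with the hood home and not held (all of step 1 and value of joint power above 0.0045 m and contact force between the fingers and hood below 0.2 N), for 0.05 s.
At the end, for the whole second after the job is handed in: Collar on the port rim (gap under 1.5 mm, within 3 mm of the axis, tilt under 2 degrees), the mouth's line passing within 50 mm of the board's middle seen from above, the hood at rest and released, the button out again, no bystander moved 30 mm (all of step 1 and linear speed of hood below 0.01 m/s and value of joint power below 0.0015 m and distance of each of meter, flux, reel, driver, esd_brush, parts_dish, tester from where it was at the start of the episode below 0.03 m); the robot touches nothing.
It fails at once if the hood is forced: it bears on the port rim with more than 22 N (contact force between hood and port_rim above 22 N).
It fails at once if the board or its holder is struck or leaned on (more than 3 N) (contact force between anything else and board above 3 N).
It fails at once if the green button is pressed before the hood is home (value of joint power above 0.0045 m and z of hood_collar in the frame of port above 0.003 m).
It fails at once if a bystander is shoved more than 30 mm (distance of any of meter, flux, reel, driver, esd_brush, parts_dish, tester from where it was at the start of the episode above 0.03 m).
It also fails if it takes over 64 s, if anything falls off the work surface, if the arm or the gripper's body presses on something with over 40 N, if the wrist force passes 120 N, or if a joint passes its speed limit or range.

## Working session

There is one attempt and no reset: what is moved stays moved. The work goes in short steps, Python scripts to look and compute and a tool call to move; the robot and the scene stay as the last step left them, time stands still between calls to the robot, and variables do not carry over. Pictures are saved under pics/ and viewed, at most 10 in all, crops included, and the job is handed in when it is done.

Besides the shell and the picture viewer there is one more tool, called after "Request:" as name(argument=value, ...), one argument or row to a line, values as JSON. carry_out: Moves the arm, as the interface text tells. Its arguments: {"type":"object","properties":{"steps":{"type":"array","items":{"type":"object","properties":{"slide":{"type":"array","items":{"type":"number"}},"angular":{"type":"array","items":{"type":"number"}},"gripper":{"type":"number"}}}},"squeeze":{"type":"number"}},"required":["steps"]}

```bash
ls; mkdir -p pics; cat > h.py <<'E'
import numpy as np, cv2
from plant import readout, eyes, job_done
from scipy.spatial.transform import Rotation as R
def snap(n,fn=None):
    s=eyes.snapshot(n)
    if fn: cv2.imwrite('pics/'+fn,s['frame'][:,:,::-1])
    return s
def w(s,p): return np.array(s['origin'])+np.array(s['rotation'])@np.array(p)
def px(s,P):
    c=np.array(s['rotation']).T@(np.array(P)-s['origin']); return np.array([s['fx']*c[0]/c[2]+s['cx'],s['fy']*c[1]/c[2]+s['cy']])
def ray(s,u,v,z):
    d=np.array(s['rotation'])@[(u-s['cx'])/s['fx'],(v-s['cy'])/s['fy'],1]; o=np.array(s['origin']); return o+d*(z-o[2])/d[2]
E
python3 - <<'E'
from h import *
st=readout.state(); print(st['position'],st['ee_rot'],st['width'],st['ft_force'])
S={n:snap(n,n+'0.png') for n in('side','top')}
for n in S:
    print(n,np.round(S[n]['origin']),S[n]['fx'])
    for l in ['hood','hood_collar','hood_fin','port','work','power_top','extractor']:
        for d in eyes.pinpoint(n,l)[:3]:
            p=w(S[n],d['position']); print(n,l,round(d['score'],2),p.round(0),px(S[n],p).round())
cv2.imwrite('pics/both.png',cv2.resize(np.vstack([S['side']['frame'],S['top']['frame']]),(400,600))[:,:,::-1])
E
```

```text
pics
[244.59414636 519.87587001 247.46847082] [-6.85117086e-01 -3.06555579e+00  2.79107223e-03] 85.58382289927843 [-0.69857816  0.660834    0.52514808]
side [-246. -865. 1097.] 427.9456816865378Traceback (most recent call last):
  File "<stdin>", line 8, in <module>
  File "h.py", line 10, in px
    c=np.array(s['rotation']).T@(np.array(P)-s['origin']); return np.array([s['fx']*c[0]/c[2]+s['cx'],s['fy']*c[1]/c[2]+s['cy']])
                                                                                    ~^^^
IndexError: invalid index to scalar variable.
```

```bash
sed -i "s/np.array(s\['rotation'\])/R.from_rotvec(s['rotation']).as_matrix()/" h.py
python3 - <<'E'
from h import *
S={n:snap(n,n+'0.png') for n in('side','top')}
for n in S:
    print(n,np.round(S[n]['origin']),np.round(S[n]['rotation'],2),S[n]['fx'])
    for l in ['hood','hood_collar','hood_fin','port','work','power_top','extractor','board','meter','flux','reel','parts_dish','tester']:
        for d in eyes.pinpoint(n,l)[:3]:
            p=w(S[n],d['position']); print(n,l,round(d['score'],2),p.round(0),px(S[n],p).round())
E
```

```text
side [-246. -865. 1097.] [-2.19  0.82 -0.38] 427.9456816865378
side hood 0.88 [667. -80.   1.] [288. 193.]
side hood 0.72 [308. -35.   3.] [205. 232.]
side hood_collar 0.78 [674. -82.  40.] [291. 185.]
side hood_collar 0.67 [ 429. -170.   42.] [258. 229.]
side hood_collar 0.57 [301. -37.  45.] [203. 225.]
side hood_fin 0.68 [674. -84. 142.] [293. 164.]
side hood_fin 0.67 [ 430. -170.  144.] [259. 207.]
side hood_fin 0.6 [302. -35. 144.] [201. 204.]
side port 0.46 [634. 153. 162.] [242. 134.]
side work 0.94 [ 677. -260.   66.] [329. 205.]
side work 0.94 [ 375. -583.   66.] [347. 319.]
side work 0.6 [ 431. -167.  143.] [259. 207.]
side power_top 0.6 [607. 281. 172.] [215. 120.]
side power_top 0.27 [ 276. -256.   -1.] [240. 278.]
side extractor 0.58 [659. 193.  -1.] [240. 161.]
side board 0.91 [ 377. -586.    1.] [345. 331.]
side board 0.75 [ 674. -265.   -0.] [327. 219.]
side meter 0.78 [ 572. -416.   -1.] [342. 259.]
side flux 0.68 [398. 124.   0.] [199. 197.]
side flux 0.22 [660. 459.   5.] [201. 131.]
side reel 0.76 [385. 294.  -5.] [171. 177.]
side parts_dish 0.72 [ 426. -171.   -2
[... 781 characters left out ...]
9.]
top work 0.56 [ 679. -264.   62.] [308. 138.]
top work 0.47 [608. 287. 171.] [135. 150.]
top power_top 0.47 [611. 289. 173.] [134. 149.]
top extractor 0.7 [661. 194.   1.] [174. 144.]
top extractor 0.51 [ 277. -256.    5.] [303. 258.]
top board 0.77 [ 377. -583.   -0.] [398. 230.]
top board 0.59 [ 680. -265.    0.] [306. 141.]
top board 0.26 [ 431. -171.   -0.] [278. 213.]
top meter 0.71 [ 575. -419.   -3.] [350. 172.]
top flux 0.58 [396. 125.   6.] [191. 221.]
top reel 0.5 [391. 296.  -1.] [141. 222.]
top parts_dish 0.79 [ 278. -256.    5.] [302. 258.]
top tester 0.72 [659. 463.  -3.] [ 97. 144.]
top tester 0.21 [611. 286. 173.] [135. 149.]
top tester 0.2 [ 678. -265.   65.] [308. 138.]
```

View pics/side0.png

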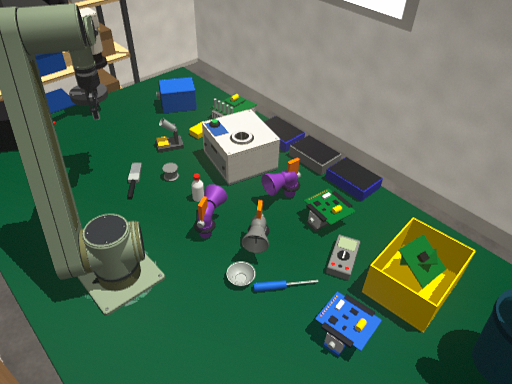

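View pics/top0.png

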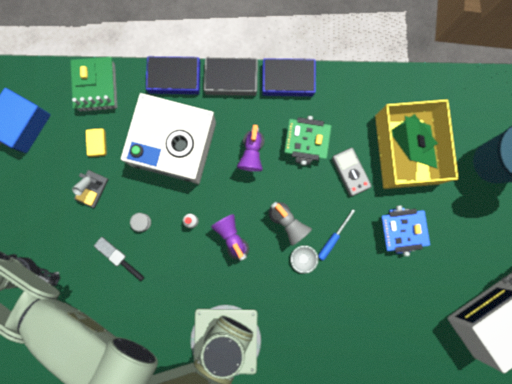

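```bash
python3 - <<'E'
from h import *
s=snap('top');f=s['frame']
hsv=cv2.cvtColor(f,cv2.COLOR_RGB2HSV)
m=(cv2.inRange(hsv,(5,150,120),(22,255,255))>0); 
yy,xx=np.nonzero(m); k=(abs(xx-281)<22)&(abs(yy-212)<25)
P=np.array([ray(s,u,v,158)[:2] for u,v in zip(xx[k],yy[k])])
c=P.mean(0);u_,sv,vt=np.linalg.svd(P-c);print('fin',len(P),c,vt[0],np.degrees(np.arctan2(*vt[0][::-1])),(P-c)@vt[0].T @ np.ones(1) if 0 else np.ptp((P-c)@vt[0]))
mk=[d for d in eyes.trace('top','hood')]
for d in mk:
    M=np.nonzero(d['mask']); print(d['score'],len(M[0]),M[1].mean(),M[0].mean())
for l,z in(('hood',2),):
    pass
st=readout.state();print(R.from_rotvec(st['ee_rot']).as_matrix().round(3))
a=np.hstack([cv2.resize(f[180:270,245:335],(400,400),interpolation=2),cv2.resize(f[90:190,115:215],(400,400),interpolation=2)])
cv2.imwrite('pics/c1.png',a[:,:,::-1])
E
```

```text
fin 20 [ 425.78126461 -164.00664789] [-0.74461316 -0.66749625] -138.12588313448833 35.11432310539979
0.89 854 287.7985948477752 221.827868852459
0.7 763 251.38138925294888 150.29882044560944
0.56 787 230.7979669631512 237.30114358322746
[[-0.905  0.426  0.   ]
 [ 0.426  0.905  0.   ]
 [-0.     0.    -1.   ]]
```

View pics/c1.png

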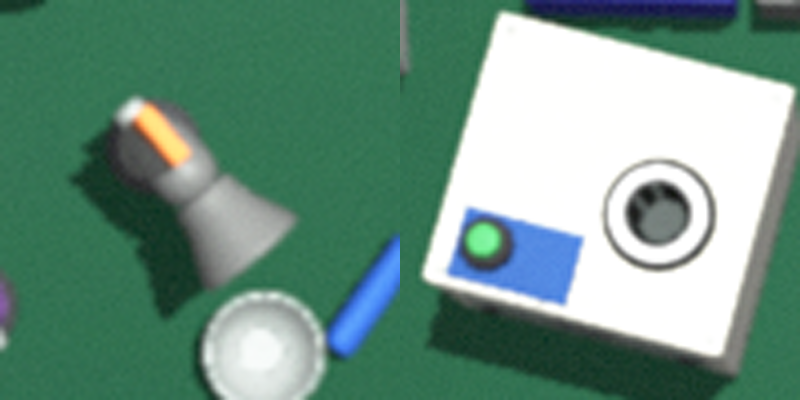

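```bash
cat >> h.py <<'E'
def plan(xyz,yaw,n):
    """tool-y yaw (deg), n equal rows from present pose; tool assumed down"""
    st=readout.state(); p=np.array(st['position']); M=R.from_rotvec(st['ee_rot']).as_matrix()
    y0=np.degrees(np.arctan2(M[1,1],M[0,1])); d=(yaw-y0+180)%360-180
    print('from',p.round(1),'yaw',y0.round(1),'turn z/row',round(-d/n,2),'tilt',M[:,2].round(4))
    D=(np.array(xyz)-p)/n
    for i in range(n):
        a=np.radians(y0+d*i/n); x=np.array([-np.sin(a),np.cos(a)]);y=np.array([np.cos(a),np.sin(a)])
        print([round(float(D[:2]@x),1),round(float(D[:2]@y),1),round(-float(D[2]),1)])
E
python3 - <<'E'
from h import *
plan([432,-169,250],-48.5,15)
s=snap('top')
print(ray(s,179.75,143.5,158),ray(s,136,150,168),ray(s,281,210.4,158))
E
```

```text
from [244.8 520.3 248.3] yaw 64.8 turn z/row 7.55 tilt [ 0.e+00  1.e-04 -1.e+00]
[-30.9, -36.3, -0.1]
[-35.4, -31.9, -0.1]
[-39.2, -27.0, -0.1]
[-42.4, -21.6, -0.1]
[-44.9, -15.8, -0.1]
[-46.6, -9.8, -0.1]
[-47.5, -3.6, -0.1]
[-47.5, 2.7, -0.1]
[-46.8, 8.9, -0.1]
[-45.2, 15.0, -0.1]
[-42.8, 20.8, -0.1]
[-39.7, 26.3, -0.1]
[-35.9, 31.3, -0.1]
[-31.5, 35.7, -0.1]
[-26.5, 39.5, -0.1]
[633.11798721 149.86364301 158.        ] [608.14951013 283.71976838 168.        ] [ 428.66706678 -169.86034543  158.        ]
```

Request:
carry_out(
  steps=[
    {"slide":[-31,-36,0],"angular":[0,0,7.55],"gripper":1},
    {"slide":[-35.5,-32,0],"angular":[0,0,7.55],"gripper":1},
    {"slide":[-39,-27,0],"angular":[0,0,7.55],"gripper":1},
    {"slide":[-42.5,-21.5,0],"angular":[0,0,7.55],"gripper":1},
    {"slide":[-45,-16,0],"angular":[0,0,7.55],"gripper":1},
  ],
  squeeze=50,
)

```text
t: 2.33
position: [307.6, 289.1, 248.5]
ee_rot: [1.645, 2.676, 0.001]
ft_force: [1.3, -0.6, 0.3]
width: 85.2
grip_force: 0.0
```

Request:
carry_out(
  steps=[
    {"slide":[-46.5,-10,0],"angular":[0,0,7.55],"gripper":1},
    {"slide":[-47.5,-3.5,0],"angular":[0,0,7.55],"gripper":1},
    {"slide":[-47.5,2.5,0],"angular":[0,0,7.55],"gripper":1},
    {"slide":[-47,9,0],"angular":[0,0,7.55],"gripper":1},
    {"slide":[-45,15,0],"angular":[0,0,7.55],"gripper":1},
  ],
)

```text
t: 2.95
position: [369.8, 59.3, 248.6]
ee_rot: [2.423, 1.999, 0.002]
ft_force: [1.1, 0.2, -0.9]
width: 85.3
grip_force: 0.0
```

Request:
carry_out(
  steps=[
    {"slide":[-43,21,0],"angular":[0,0,7.55],"gripper":1},
    {"slide":[-39.5,26.5,0],"angular":[0,0,7.55],"gripper":1},
    {"slide":[-36,31.5,0],"angular":[0,0,7.55],"gripper":1},
    {"slide":[-31.5,35.5,0],"angular":[0,0,7.55],"gripper":1},
    {"slide":[-26.5,39.5,0],"angular":[0,0,7.55],"gripper":1},
  ],
)

```text
t: 3.58
position: [432.7, -170.7, 248.5]
ee_rot: [2.94, 1.107, 0.001]
ft_force: [0.0, -0.4, -1.2]
width: 85.3
grip_force: 0.0
```

```bash
python3 - <<'E'
from h import *
plan([432,-169,142],-48.5,5)
S={n:snap(n) for n in('side','top')}
for n in S:
    for d in eyes.pinpoint(n,'hood_fin')[:3]:
        p=w(S[n],d['position']); print(n,round(d['score'],2),p.round(1))
a=np.hstack([cv2.resize(S['side']['frame'][140:260,200:320],(400,400),interpolation=2),cv2.resize(S['top']['frame'][180:270,245:335],(400,400),interpolation=2)])
cv2.imwrite('pics/c2.png',a[:,:,::-1])
E
```

```text
from [ 432.7 -170.7  248.5] yaw -48.7 turn z/row -0.04 tilt [ 8.e-04  1.e-04 -1.e+00]
[0.1, -0.4, 21.3]
[0.1, -0.4, 21.3]
[0.1, -0.4, 21.3]
[0.1, -0.4, 21.3]
[0.1, -0.4, 21.3]
side 0.73 [676.  -82.1 140.1]
side 0.57 [299.8 -36.9 143.9]
side 0.21 [ 675.9 -262.8   -0.8]
top 0.89 [308.4 -36.3 146.2]
top 0.86 [ 431.9 -168.1  147.8]
top 0.75 [670.6 -81.3 142.4]
```

View pics/c2.png

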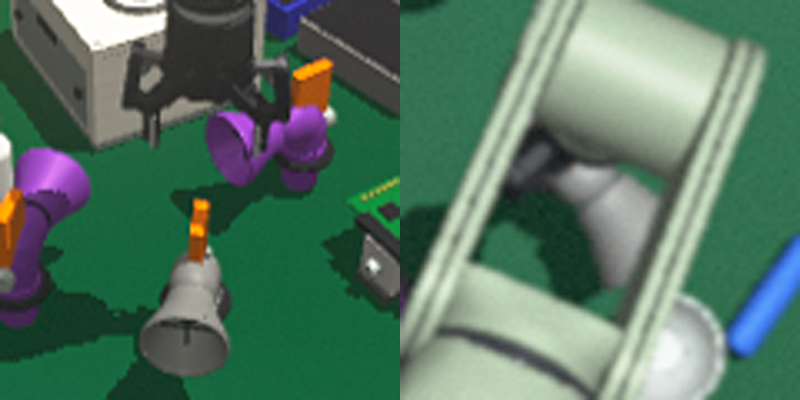

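The grey hood, with its orange fin at about (200,230) in the left crop, sits between and below the open jaws at (150,140) and (262,140). Descending.

Request:
carry_out(
  steps=[
    {"slide":[0,0,27],"angular":[0,0,0],"gripper":1},
    {"slide":[0,0,27],"angular":[0,0,0],"gripper":1},
    {"slide":[0,0,27],"angular":[0,0,0],"gripper":1},
    {"slide":[0,0,15],"angular":[0,0,0],"gripper":1},
    {"slide":[0,0,10],"angular":[0,0,0],"gripper":1},
  ],
)

```text
t: 4.4
position: [432.0, -167.7, 141.8]
ee_rot: [-2.935, -1.117, 0.001]
ft_force: [0.5, 0.2, 0.4]
width: 85.5
grip_force: 0.0
```

Request:
carry_out(
  steps=[
    {"slide":[0,0,0],"angular":[0,0,0],"gripper":-1},
    {"slide":[0,0,0],"angular":[0,0,0],"gripper":-1},
    {"slide":[0,0,0],"angular":[0,0,0],"gripper":-1},
    {"slide":[0,0,0],"angular":[0,0,0],"gripper":-1},
    {"slide":[0,0,0],"angular":[0,0,0],"gripper":-1},
  ],
  squeeze=80,
)

```text
t: 5.03
position: [432.4, -168.9, 142.8]
ee_rot: [-2.937, -1.114, -0.0]
ft_force: [-1.1, 1.5, 6.3]
width: 13.1
grip_force: 78.2
```

Request:
carry_out(
  steps=[
    {"slide":[0,0,0],"angular":[0,0,0],"gripper":-1},
    {"slide":[0,0,0],"angular":[0,0,0],"gripper":-1},
    {"slide":[0,0,0],"angular":[0,0,0],"gripper":-1},
    {"slide":[0,0,0],"angular":[0,0,0],"gripper":-1},
    {"slide":[0,0,0],"angular":[0,0,0],"gripper":-1},
  ],
)

```text
t: 5.65
position: [432.4, -168.8, 142.8]
ee_rot: [-2.937, -1.114, -0.0]
ft_force: [-2.0, 2.4, 6.4]
width: 13.2
grip_force: 78.2
```

Request:
carry_out(
  steps=[
    {"slide":[0,0,-20],"angular":[0,0,0],"gripper":-1},
    {"slide":[0,0,-42],"angular":[0,0,0],"gripper":-1},
    {"slide":[0,0,-42],"angular":[0,0,0],"gripper":-1},
    {"slide":[0,0,-42],"angular":[0,0,0],"gripper":-1},
    {"slide":[0,0,-42],"angular":[0,0,0],"gripper":-1},
  ],
)

```text
t: 6.28
position: [432.1, -169.1, 330.9]
ee_rot: [-2.937, -1.114, 0.001]
ft_force: [0.4, -0.3, -3.5]
width: 13.0
grip_force: 78.4
```

Request:
carry_out(
  steps=[
    {"slide":[0,0,-22],"angular":[0,0,0],"gripper":-1},
    {"slide":[0,0,0],"angular":[0,0,0],"gripper":-1},
    {"slide":[0,0,0],"angular":[0,0,0],"gripper":-1},
    {"slide":[0,0,0],"angular":[0,0,0],"gripper":-1},
    {"slide":[0,0,0],"angular":[0,0,0],"gripper":-1},
  ],
)

```text
t: 6.9
position: [432.2, -169.0, 351.3]
ee_rot: [-2.936, -1.114, 0.002]
ft_force: [-0.2, 0.3, -2.6]
width: 13.1
grip_force: 78.4
```

```bash
python3 - <<'E'
from h import *
S={n:snap(n) for n in('side','top')}
p=readout.state()['position']
for n in S:
  for l in('hood','hood_collar'):
    for d in eyes.pinpoint(n,l)[:3]:
        q=w(S[n],d['position'])
        if np.linalg.norm(q[:2]-p[:2])<50: print(n,l,round(d['score'],2),(q-p).round(1))
P=np.array([634,151.5]);W=np.array([678,-263]);h=W-P;hd=np.degrees(np.arctan2(h[1],h[0]));print('heading',hd)
a=np.radians(hd); t=P-3*np.array([np.cos(a),np.sin(a)]); print(t)
plan([*t,350],hd+90,12)
cv2.imwrite('pics/c3.png',cv2.resize(S['side']['frame'][100:260,170:330],(500,500),interpolation=2)[:,:,::-1])
E
```

```text
side hood 0.79 [  -3.9   -3.  -144.8]
side hood_collar 0.71 [  -3.2   -2.6 -100.5]
top hood 0.58 [  -2.7   -5.3 -141.4]
top hood_collar 0.85 [   0.5   -3.9 -103. ]
heading -83.94063046451909
[633.68332323 154.48323915]
from [ 432.5 -169.1  352.2] yaw -48.4 turn z/row -4.54 tilt [ 0.e+00  1.e-04 -1.e+00]
[30.4, -9.1, 0.2]
[31.1, -6.6, 0.2]
[31.5, -4.1, 0.2]
[31.7, -1.6, 0.2]
[31.7, 0.9, 0.2]
[31.6, 3.4, 0.2]
[31.2, 5.9, 0.2]
[30.6, 8.3, 0.2]
[29.9, 10.7, 0.2]
[28.9, 13.1, 0.2]
[27.8, 15.3, 0.2]
[26.5, 17.5, 0.2]
```

View pics/c3.png

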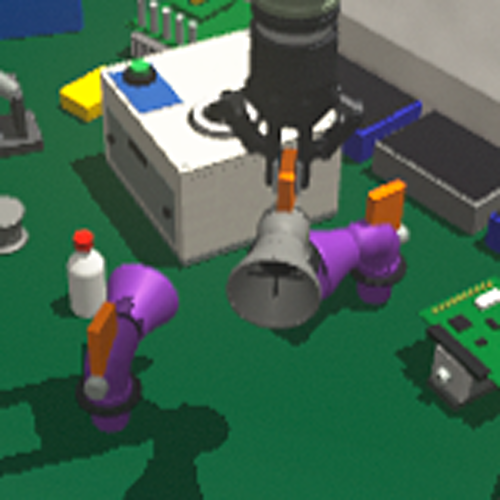

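The grey hood is held upright by its fin at (287,190) and is clear of both purple ones. Moving on to the port.

Request:
carry_out(
  steps=[
    {"slide":[30.5,-9,0],"angular":[0,0,-4.5],"gripper":-1},
    {"slide":[31,-6.5,0],"angular":[0,0,-4.5],"gripper":-1},
    {"slide":[31.5,-4,0],"angular":[0,0,-4.5],"gripper":-1},
    {"slide":[31.5,-1.5,0],"angular":[0,0,-4.5],"gripper":-1},
    {"slide":[31.5,1,0],"angular":[0,0,-4.5],"gripper":-1},
  ],
)

```text
t: 7.82
position: [517.3, -34.2, 352.3]
ee_rot: [2.661, 1.669, 0.0]
ft_force: [0.7, -0.4, -2.5]
width: 13.2
grip_force: 78.3
```

Request:
carry_out(
  steps=[
    {"slide":[31.5,3.5,0],"angular":[0,0,-4.5],"gripper":-1},
    {"slide":[31,6,0],"angular":[0,0,-4.5],"gripper":-1},
    {"slide":[30.5,8.5,0],"angular":[0,0,-4.5],"gripper":-1},
    {"slide":[30,10.5,0],"angular":[0,0,-4.5],"gripper":-1},
    {"slide":[29,13,0],"angular":[0,0,-4.5],"gripper":-1},
  ],
)

```text
t: 8.45
position: [601.8, 100.0, 352.2]
ee_rot: [-2.284, -2.157, 0.0]
ft_force: [0.6, -0.3, -2.8]
width: 12.9
grip_force: 78.3
```

Request:
carry_out(
  steps=[
    {"slide":[28,15.5,0],"angular":[0,0,-4.75],"gripper":-1},
    {"slide":[26.5,17.5,0],"angular":[0,0,-4.75],"gripper":-1},
    {"slide":[0,0,0],"angular":[0,0,0],"gripper":-1},
    {"slide":[0,0,0],"angular":[0,0,0],"gripper":-1},
    {"slide":[0,0,0],"angular":[0,0,0],"gripper":-1},
  ],
)

```text
t: 9.07
position: [634.9, 152.1, 352.6]
ee_rot: [2.102, 2.334, -0.0]
ft_force: [0.0, 0.1, -3.4]
width: 13.1
grip_force: 78.5
```

```bash
python3 - <<'E'
from h import *
S={n:snap(n) for n in('side','top')}
st=readout.state();p=st['position'];print(st['ft_force'])
for n in S:
  for l in('hood','hood_collar','port'):
    for d in eyes.pinpoint(n,l)[:4]:
        q=w(S[n],d['position'])
        if np.linalg.norm(q[:2]-p[:2])<60: print(n,l,round(d['score'],2),q.round(1))
plan([633.7,154.5,300],6.06,5)
cv2.imwrite('pics/c4.png',cv2.resize(S['side']['frame'][60:200,170:310],(500,500),interpolation=2)[:,:,::-1])
E
```

```text
[ 0.09854119  0.73305342 -2.44175713]
side hood 0.73 [661.1 190.4  -1.4]
side hood 0.68 [632.4 145.8 206.3]
side hood_collar 0.95 [636.9 149.1 251.2]
side port 0.59 [634.6 152.8 156.5]
top hood 0.95 [636.  145.1 213.3]
top hood_collar 0.9 [635.8 145.1 250.9]
top port 0.5 [633.6 148.7 160.4]
from [635.2 152.7 352.5] yaw 6.0 turn z/row -0.0 tilt [ 2.e-04  1.e-04 -1.e+00]
[0.4, -0.3, 10.5]
[0.4, -0.3, 10.5]
[0.4, -0.3, 10.5]
[0.4, -0.3, 10.5]
[0.4, -0.3, 10.5]
```

View pics/c4.png

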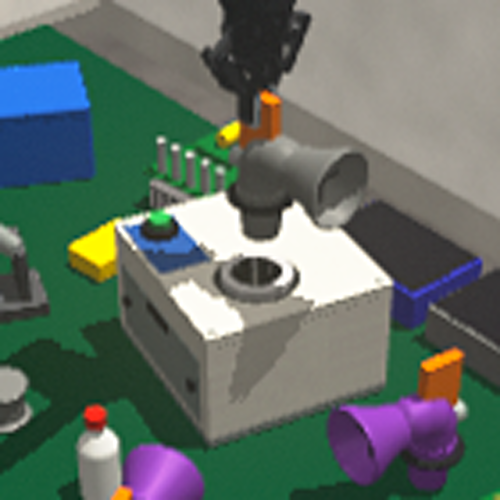

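The hood hangs above the port: cuff foot at (262,235) in the crop, port at (257,275). Descending with a small correction.

Request:
carry_out(
  steps=[
    {"slide":[3,-1,12],"angular":[0,0,0],"gripper":-1},
    {"slide":[0,0,15],"angular":[0,0,0],"gripper":-1},
    {"slide":[0,0,15],"angular":[0,0,0],"gripper":-1},
    {"slide":[0,0,10],"angular":[0,0,0],"gripper":-1},
    {"slide":[0,0,0],"angular":[0,0,0],"gripper":-1},
  ],
)

```text
t: 10.1
position: [633.6, 155.7, 299.0]
ee_rot: [-2.1, -2.335, 0.003]
ft_force: [-0.2, -0.3, -2.6]
width: 13.0
grip_force: 78.6
```

Request:
carry_out(
  steps=[
    {"slide":[0,0,5],"angular":[0,0,0],"gripper":-1},
    {"slide":[0,0,5],"angular":[0,0,0],"gripper":-1},
    {"slide":[0,0,4],"angular":[0,0,0],"gripper":-1},
    {"slide":[0,0,0],"angular":[0,0,0],"gripper":-1},
    {"slide":[0,0,0],"angular":[0,0,0],"gripper":-1},
  ],
)

```text
t: 10.72
position: [634.0, 156.0, 286.2]
ee_rot: [-2.101, -2.335, -0.001]
ft_force: [-0.8, 2.3, -3.9]
width: 12.9
grip_force: 78.7
```

Request:
carry_out(
  steps=[
    {"slide":[0,0,3],"angular":[0,0,0],"gripper":-1},
    {"slide":[0,0,3],"angular":[0,0,0],"gripper":-1},
    {"slide":[0,0,3],"angular":[0,0,0],"gripper":-1},
    {"slide":[0,0,0],"angular":[0,0,0],"gripper":-1},
    {"slide":[0,0,0],"angular":[0,0,0],"gripper":-1},
  ],
)

```text
t: 11.35
position: [634.1, 156.1, 277.4]
ee_rot: [-2.101, -2.336, -0.001]
ft_force: [0.6, 3.6, -1.5]
width: 12.7
grip_force: 79.0
```

```bash
python3 - <<'E'
from h import *
S={n:snap(n) for n in('side','top')}
F=[]
st=readout.state();p=st['position'];print(st['ft_force'],st['moment'],p)
for n in S:
  for l in('hood','hood_collar'):
    for d in eyes.pinpoint(n,l)[:4]:
        q=w(S[n],d['position'])
        if np.linalg.norm(q[:2]-p[:2])<60: print(n,l,round(d['score'],2),q.round(1))
E
```

```text
[ 0.12301676  3.59182155 -0.99487985] [ 9.56385129e-01 -6.10571484e-02  6.90860461e-04] [634.06243551 156.11733839 277.38870107]
side hood 0.83 [636.3 153.1 135.4]
top hood 0.83 [635.2 151.  137.2]
top hood_collar 0.92 [637.9 148.1 174.7]
```

Request:
carry_out(
  steps=[
    {"slide":[1,0,0],"angular":[0,0,0],"gripper":-1},
    {"slide":[1,0,0],"angular":[0,0,0],"gripper":-1},
    {"slide":[0,0,0],"angular":[0,0,0],"gripper":-1},
    {"slide":[0,0,0],"angular":[0,0,0],"gripper":-1},
    {"slide":[0,0,0],"angular":[0,0,0],"gripper":-1},
  ],
)

```text
t: 12.28
position: [633.8, 157.5, 277.2]
ee_rot: [2.101, 2.335, -0.001]
ft_force: [0.9, 1.5, -1.7]
width: 12.4
grip_force: 78.8
```

Request:
carry_out(
  steps=[
    {"slide":[0,0,2],"angular":[0,0,0],"gripper":-1},
    {"slide":[0,0,2],"angular":[0,0,0],"gripper":-1},
    {"slide":[0,0,0],"angular":[0,0,0],"gripper":-1},
    {"slide":[0,0,0],"angular":[0,0,0],"gripper":-1},
    {"slide":[0,0,0],"angular":[0,0,0],"gripper":-1},
  ],
)

```text
t: 12.9
position: [633.8, 157.8, 273.1]
ee_rot: [-2.101, -2.335, 0.0]
ft_force: [1.7, 1.8, -2.9]
width: 12.9
grip_force: 78.6
```

Request:
carry_out(
  steps=[
    {"slide":[1,1,0],"angular":[0,0,0],"gripper":-1},
    {"slide":[0,0,1.5],"angular":[0,0,0],"gripper":-1},
    {"slide":[0,0,1.5],"angular":[0,0,0],"gripper":-1},
    {"slide":[0,0,0],"angular":[0,0,0],"gripper":-1},
    {"slide":[0,0,0],"angular":[0,0,0],"gripper":-1},
  ],
)

```text
t: 13.52
position: [634.5, 158.7, 270.4]
ee_rot: [2.101, 2.336, -0.001]
ft_force: [-0.9, -0.8, -0.6]
width: 13.7
grip_force: 79.0
```

Request:
carry_out(
  steps=[
    {"slide":[0,0,1.5],"angular":[0,0,0],"gripper":-1},
    {"slide":[0,0,1.5],"angular":[0,0,0],"gripper":-1},
    {"slide":[0,0,0],"angular":[0,0,0],"gripper":-1},
    {"slide":[0,0,0],"angular":[0,0,0],"gripper":-1},
    {"slide":[0,0,0],"angular":[0,0,0],"gripper":-1},
  ],
)

```text
t: 14.15
position: [634.6, 158.8, 267.4]
ee_rot: [2.101, 2.336, -0.0]
ft_force: [-2.5, -0.6, 1.5]
width: 13.1
grip_force: 79.2
```

Request:
carry_out(
  steps=[
    {"slide":[0,-0.7,1],"angular":[0,0,0],"gripper":-1},
    {"slide":[0,0,1.5],"angular":[0,0,0],"gripper":-1},
    {"slide":[0,0,1.5],"angular":[0,0,0],"gripper":-1},
    {"slide":[0,0,0],"angular":[0,0,0],"gripper":-1},
    {"slide":[0,0,0],"angular":[0,0,0],"gripper":-1},
  ],
)

```text
t: 14.78
position: [634.2, 158.8, 263.6]
ee_rot: [2.101, 2.335, 0.001]
ft_force: [-0.0, -1.2, 3.8]
width: 12.9
grip_force: 79.7
```

Request:
carry_out(
  steps=[
    {"slide":[0,0,1],"angular":[0,0,0],"gripper":-1},
    {"slide":[0,0,1],"angular":[0,0,0],"gripper":-1},
    {"slide":[0,0,0],"angular":[0,0,0],"gripper":-1},
    {"slide":[0,0,0],"angular":[0,0,0],"gripper":-1},
    {"slide":[0,0,0],"angular":[0,0,0],"gripper":-1},
  ],
)

```text
t: 15.4
position: [634.1, 158.8, 261.7]
ee_rot: [2.101, 2.335, 0.001]
ft_force: [-0.6, -1.9, 5.0]
width: 12.6
grip_force: 79.9
```

Request:
carry_out(
  steps=[
    {"slide":[-0.7,0,1],"angular":[0,0,0],"gripper":-1},
    {"slide":[0,0,1],"angular":[0,0,0],"gripper":-1},
    {"slide":[0,0,1],"angular":[0,0,0],"gripper":-1},
    {"slide":[0,0,0],"angular":[0,0,0],"gripper":-1},
    {"slide":[0,0,0],"angular":[0,0,0],"gripper":-1},
  ],
)

```text
t: 16.02
position: [634.2, 158.5, 259.2]
ee_rot: [2.101, 2.335, 0.003]
ft_force: [-0.9, -0.4, 6.2]
width: 12.8
grip_force: 80.0
```

Request:
carry_out(
  steps=[
    {"slide":[0,0,1],"angular":[0,0,0],"gripper":-1},
    {"slide":[0,0,1],"angular":[0,0,0],"gripper":-1},
    {"slide":[0,0,0],"angular":[0,0,0],"gripper":-1},
    {"slide":[0,0,0],"angular":[0,0,0],"gripper":-1},
    {"slide":[0,0,0],"angular":[0,0,0],"gripper":-1},
  ],
)

```text
t: 16.65
position: [634.2, 158.5, 257.5]
ee_rot: [2.101, 2.335, 0.003]
ft_force: [-1.2, -0.2, 7.0]
width: 12.8
grip_force: 80.2
```

Request:
carry_out(
  steps=[
    {"slide":[0,0,1],"angular":[0,0,0],"gripper":-1},
    {"slide":[0,0,1],"angular":[0,0,0],"gripper":-1},
    {"slide":[0,0,0],"angular":[0,0,0],"gripper":-1},
    {"slide":[0,0,0],"angular":[0,0,0],"gripper":-1},
    {"slide":[0,0,0],"angular":[0,0,0],"gripper":-1},
  ],
)

```text
t: 17.27
position: [634.2, 158.5, 255.8]
ee_rot: [2.101, 2.335, 0.004]
ft_force: [-1.6, -0.0, 9.7]
width: 13.0
grip_force: 80.4
```

Request:
carry_out(
  steps=[
    {"slide":[0,0,1],"angular":[0,0,0],"gripper":-1},
    {"slide":[0,0,0.5],"angular":[0,0,0],"gripper":-1},
    {"slide":[0,0,0],"angular":[0,0,0],"gripper":-1},
    {"slide":[0,0,0],"angular":[0,0,0],"gripper":-1},
    {"slide":[0,0,0],"angular":[0,0,0],"gripper":-1},
  ],
)

```text
t: 17.9
position: [634.3, 158.5, 254.7]
ee_rot: [2.1, 2.335, 0.004]
ft_force: [-1.2, 0.1, 10.4]
width: 12.9
grip_force: 80.6
```

Request:
carry_out(
  steps=[
    {"slide":[0,0,0.8],"angular":[0,0,0],"gripper":-1},
    {"slide":[0,0,0],"angular":[0,0,0],"gripper":-1},
    {"slide":[0,0,0],"angular":[0,0,0],"gripper":-1},
    {"slide":[0,0,0],"angular":[0,0,0],"gripper":-1},
    {"slide":[0,0,0],"angular":[0,0,0],"gripper":-1},
  ],
)

```text
t: 18.52
position: [634.3, 158.5, 253.9]
ee_rot: [2.1, 2.335, 0.004]
ft_force: [-2.2, -0.8, 11.0]
width: 12.9
grip_force: 80.5
```

Request:
carry_out(
  steps=[
    {"slide":[0,0,0.8],"angular":[0,0,0],"gripper":-1},
    {"slide":[0,0,0],"angular":[0,0,0],"gripper":-1},
    {"slide":[0,0,0],"angular":[0,0,0],"gripper":-1},
    {"slide":[0,0,0],"angular":[0,0,0],"gripper":-1},
    {"slide":[0,0,0],"angular":[0,0,0],"gripper":-1},
  ],
)

```text
t: 19.15
position: [634.3, 158.6, 253.3]
ee_rot: [2.1, 2.335, 0.004]
ft_force: [-2.1, -0.3, 11.6]
width: 12.8
grip_force: 80.8
```

Request:
carry_out(
  steps=[
    {"slide":[0,-0.6,0.8],"angular":[0,0,0],"gripper":-1},
    {"slide":[0,0,0],"angular":[0,0,0],"gripper":-1},
    {"slide":[0,0,0],"angular":[0,0,0],"gripper":-1},
    {"slide":[0,0,0],"angular":[0,0,0],"gripper":-1},
    {"slide":[0,0,0],"angular":[0,0,0],"gripper":-1},
  ],
)

```text
t: 19.77
position: [634.1, 158.5, 252.9]
ee_rot: [2.1, 2.334, 0.006]
ft_force: [-1.2, -0.5, 12.0]
width: 12.5
grip_force: 80.9
```

Request:
carry_out(
  steps=[
    {"slide":[0,0,0.8],"angular":[0,0,0],"gripper":-1},
    {"slide":[0,0,0],"angular":[0,0,0],"gripper":-1},
    {"slide":[0,0,0],"angular":[0,0,0],"gripper":-1},
    {"slide":[0,0,0],"angular":[0,0,0],"gripper":-1},
    {"slide":[0,0,0],"angular":[0,0,0],"gripper":-1},
  ],
)

```text
t: 20.4
position: [634.1, 158.6, 252.4]
ee_rot: [2.1, 2.334, 0.007]
ft_force: [-1.2, -0.8, 12.7]
width: 13.0
grip_force: 81.0
```

```bash
python3 - <<'E'
from h import *
F=[]
for i in range(4):
    s=snap('side'); F.append(readout.state()['ft_force'])
print(np.mean(F,0),readout.state()['position'],readout.state()['moment'])
f=s['frame']
cv2.imwrite('pics/c5.png',cv2.resize(f[95:165,205:275],(600,600),interpolation=2)[:,:,::-1])
E
```

```text
[-1.45136864 -0.57773936 13.34503078] [634.10509228 158.54480766 252.41468665] [-0.19119206  0.36352271 -0.03434901]
```

View pics/c5.png

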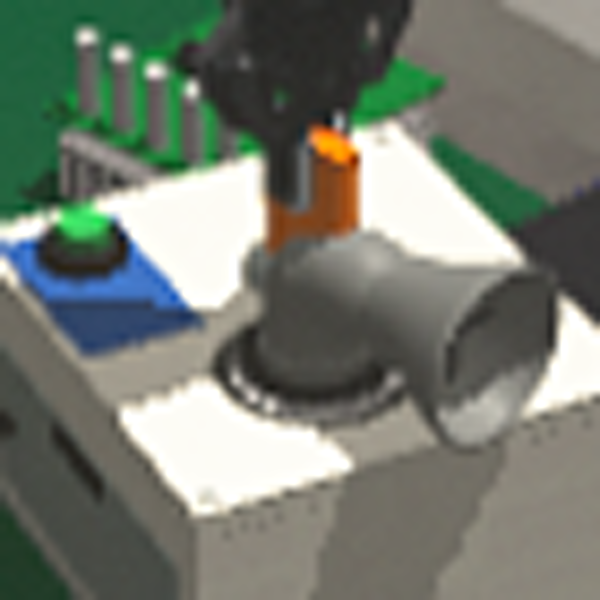

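Request:
carry_out(
  steps=[
    {"slide":[0,-0.5,0.8],"angular":[0,0,0],"gripper":-1},
    {"slide":[0,0,0],"angular":[0,0,0],"gripper":-1},
    {"slide":[0,0,0],"angular":[0,0,0],"gripper":-1},
    {"slide":[0,0,0],"angular":[0,0,0],"gripper":-1},
    {"slide":[0,0,0],"angular":[0,0,0],"gripper":-1},
  ],
)

```text
t: 21.22
position: [634.0, 158.5, 252.0]
ee_rot: [2.099, 2.333, 0.008]
ft_force: [-0.6, -0.7, 14.1]
width: 12.9
grip_force: 81.1
```

```bash
python3 - <<'E'
from h import *
F=[]
for i in range(5):
    s=snap('side'); F.append(readout.state()['ft_force'])
print(np.mean(F,0),readout.state()['position'],readout.state()['moment'])
E
```

```text
[-0.8327888  -0.04516933 13.9221526 ] [634.02789053 158.55209112 252.02350342] [-0.1730811   0.31747496 -0.01674123]
```

Request:
carry_out(
  steps=[
    {"slide":[0,0,0.8],"angular":[0,0,0],"gripper":-1},
    {"slide":[0,0,0],"angular":[0,0,0],"gripper":-1},
    {"slide":[0,0,0.6],"angular":[0,0,0],"gripper":-1},
    {"slide":[0,0,0],"angular":[0,0,0],"gripper":-1},
    {"slide":[0,0,0],"angular":[0,0,0],"gripper":-1},
  ],
)

```text
t: 22.1
position: [634.0, 158.5, 251.1]
ee_rot: [2.099, 2.333, 0.009]
ft_force: [-1.4, -0.7, 16.7]
width: 12.9
grip_force: 81.3
```

```bash
python3 - <<'E'
from h import *
F=[]
for i in range(5):
    s=snap('side'); F.append(readout.state()['ft_force'])
print(np.mean(F,0),readout.state()['position'],readout.state()['moment'])
E
```

```text
[-1.52312435 -0.66535038 16.22184813] [634.04320729 158.53520417 251.13783941] [-0.2445341   0.49726121 -0.03812792]
```

Stiffness now matches the rim mount (2.6 N/mm), so the collar is seated. Easing off before release.

Request:
carry_out(
  steps=[
    {"slide":[0,0,-1.5],"angular":[0,0,0],"gripper":-1},
    {"slide":[0,0,-1.5],"angular":[0,0,0],"gripper":-1},
    {"slide":[0,0,-1.5],"angular":[0,0,0],"gripper":-1},
    {"slide":[0,0,-1.5],"angular":[0,0,0],"gripper":-1},
    {"slide":[0,0,0],"angular":[0,0,0],"gripper":-1},
  ],
)

```text
t: 22.98
position: [633.9, 158.5, 255.0]
ee_rot: [2.1, 2.334, 0.006]
ft_force: [-0.1, -0.0, 7.8]
width: 12.9
grip_force: 80.1
```

Request:
carry_out(
  steps=[
    {"slide":[0,0,-1.5],"angular":[0,0,0],"gripper":-1},
    {"slide":[0,0,-1],"angular":[0,0,0],"gripper":-1},
    {"slide":[0,0,0],"angular":[0,0,0],"gripper":-1},
    {"slide":[0,0,0],"angular":[0,0,0],"gripper":-1},
    {"slide":[0,0,0],"angular":[0,0,0],"gripper":-1},
  ],
)

```text
t: 23.6
position: [633.8, 158.4, 256.2]
ee_rot: [2.1, 2.335, 0.004]
ft_force: [3.7, 1.3, 4.6]
width: 13.0
grip_force: 79.8
```

Request:
carry_out(
  steps=[
    {"slide":[0.5,1,-1],"angular":[0,0,0],"gripper":-1},
    {"slide":[0,0,-1],"angular":[0,0,0],"gripper":-1},
    {"slide":[0,0,-1],"angular":[0,0,0],"gripper":-1},
    {"slide":[0,0,0],"angular":[0,0,0],"gripper":-1},
    {"slide":[0,0,0],"angular":[0,0,0],"gripper":-1},
  ],
)

```text
t: 24.22
position: [633.9, 158.6, 258.5]
ee_rot: [-2.101, -2.335, 0.0]
ft_force: [4.1, 0.6, -0.8]
width: 13.0
grip_force: 79.0
```

Request:
carry_out(
  steps=[
    {"slide":[0,1.2,0],"angular":[0,0,0],"gripper":-1},
    {"slide":[0,0,0],"angular":[0,0,0],"gripper":-1},
    {"slide":[0,0,0],"angular":[0,0,0],"gripper":1},
    {"slide":[0,0,0],"angular":[0,0,0],"gripper":1},
    {"slide":[0,0,0],"angular":[0,0,0],"gripper":1},
  ],
)

```text
t: 24.85
position: [634.7, 158.7, 258.8]
ee_rot: [-2.101, -2.335, 0.001]
ft_force: [-0.2, -0.2, -0.4]
width: 66.9
grip_force: 0.0
```

Request:
carry_out(
  steps=[
    {"slide":[0,0,0],"angular":[0,0,0],"gripper":1},
    {"slide":[0,0,0],"angular":[0,0,0],"gripper":1},
    {"slide":[0,0,-20],"angular":[0,0,0],"gripper":1},
    {"slide":[0,0,-40],"angular":[0,0,0],"gripper":1},
    {"slide":[0,0,-40],"angular":[0,0,0],"gripper":1},
  ],
)

```text
t: 25.48
position: [634.9, 158.7, 359.8]
ee_rot: [-2.101, -2.335, 0.001]
ft_force: [0.2, 0.5, -0.6]
width: 85.7
grip_force: 0.0
```

```bash
python3 - <<'E'
from h import *
S={n:snap(n) for n in('side','top')}
st=readout.state();p=np.array([634,152,0]);print(st['ft_force'],st['width'])
for n in S:
  for l in('hood','hood_collar','hood_fin','power_top'):
    for d in eyes.pinpoint(n,l)[:4]:
        q=w(S[n],d['position'])
        if np.linalg.norm(q[:2]-p[:2])<60 or l=='power_top': print(n,l,round(d['score'],2),q.round(1))
plan([608.5,285.5,230],6.06,4)
f=S['side']['frame']
cv2.imwrite('pics/c6.png',cv2.resize(f[95:165,205:275],(600,600),interpolation=2)[:,:,::-1])
E
```

```text
[-0.73374953 -1.4301937   0.15085638] 85.4597122064368
side hood 0.94 [631.6 154.1 117.3]
side hood_collar 0.72 [634.4 152.8 155.6]
side hood_fin 0.62 [634.9 156.7 261.1]
side power_top 0.55 [604.  285.1 174.6]
side power_top 0.36 [262.9 359.7  -0.5]
top hood 0.58 [634.1 152.1 116.1]
top hood_collar 0.64 [636.3 150.  155. ]
top hood_fin 0.8 [636.9 160.1 263.3]
top power_top 0.56 [634.9 150.5 157.2]
top power_top 0.54 [609.1 289.5 170.5]
from [634.8 158.7 357.6] yaw 6.1 turn z/row -0.0 tilt [-2.2e-03 -4.0e-04 -1.0e+00]
[32.2, -3.2, 31.9]
[32.2, -3.2, 31.9]
[32.2, -3.2, 31.9]
[32.2, -3.2, 31.9]
```

View pics/c6.png

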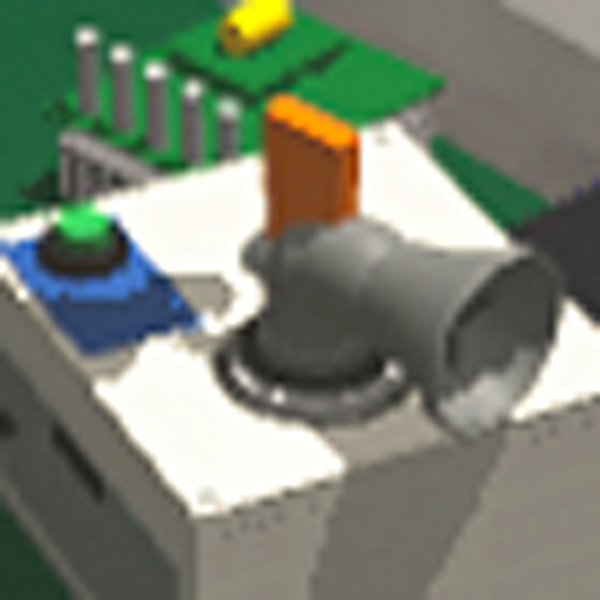

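The hood stands upright with its collar on the rim at (310,375) and its mouth towards the board. Next is the button.

Request:
carry_out(
  steps=[
    {"slide":[32,-3.5,0],"angular":[0,0,0],"gripper":-1},
    {"slide":[32,-3.5,35],"angular":[0,0,0],"gripper":-1},
    {"slide":[32,-3.5,50],"angular":[0,0,0],"gripper":-1},
    {"slide":[32,-3.5,50],"angular":[0,0,0],"gripper":-1},
    {"slide":[0,0,0],"angular":[0,0,0],"gripper":-1},
  ],
)

```text
t: 26.6
position: [604.6, 285.4, 218.3]
ee_rot: [-2.094, -2.335, 0.015]
ft_force: [-0.6, -0.7, 0.7]
width: -0.0
grip_force: 0.0
```

Request:
carry_out(
  steps=[
    {"slide":[0,0,10],"angular":[0,0,0],"gripper":-1},
    {"slide":[0,0,10],"angular":[0,0,0],"gripper":-1},
    {"slide":[0,0,10],"angular":[0,0,0],"gripper":-1},
    {"slide":[0,0,0],"angular":[0,0,0],"gripper":-1},
    {"slide":[0,0,0],"angular":[0,0,0],"gripper":-1},
  ],
)

```text
t: 27.22
position: [608.0, 284.4, 194.4]
ee_rot: [2.101, 2.335, 0.001]
ft_force: [0.4, -0.2, 0.1]
width: 0.1
grip_force: 0.0
```

Request:
carry_out(
  steps=[
    {"slide":[0,1,4],"angular":[0,0,0],"gripper":-1},
    {"slide":[0,0,3],"angular":[0,0,0],"gripper":-1},
    {"slide":[0,0,3],"angular":[0,0,0],"gripper":-1},
    {"slide":[0,0,3],"angular":[0,0,0],"gripper":-1},
    {"slide":[0,0,0],"angular":[0,0,0],"gripper":-1},
  ],
)

```text
t: 27.85
position: [609.0, 284.8, 183.0]
ee_rot: [2.1, 2.335, 0.004]
ft_force: [-2.1, -1.7, 9.9]
width: -0.1
grip_force: 4.6
```

Request:
carry_out(
  steps=[
    {"slide":[0,0,1.5],"angular":[0,0,0],"gripper":-1},
    {"slide":[0,0,1.5],"angular":[0,0,0],"gripper":-1},
    {"slide":[0,0,0],"angular":[0,0,0],"gripper":-1},
    {"slide":[0,0,0],"angular":[0,0,0],"gripper":-1},
    {"slide":[0,0,0],"angular":[0,0,0],"gripper":-1},
  ],
)

```text
t: 28.48
position: [609.1, 284.8, 182.8]
ee_rot: [2.1, 2.334, 0.007]
ft_force: [-4.5, -3.2, 19.9]
width: -0.2
grip_force: 9.9
```

```bash
python3 - <<'E'
from h import *
S={n:snap(n) for n in('side','top')}
st=readout.state();print(st['ft_force'],st['moment'],st['position'])
a=np.hstack([cv2.resize(S['side']['frame'][95:145,195:245],(400,400),interpolation=2),cv2.resize(S['top']['frame'][125:175,110:160],(400,400),interpolation=2)])
cv2.imwrite('pics/c7.png',a[:,:,::-1])
E
```

```text
[-4.77580301 -1.972553   20.3708383 ] [-0.44859027  0.81808139  0.01312906] [609.0911336  284.78651487 182.79932053]
```

View pics/c7.png

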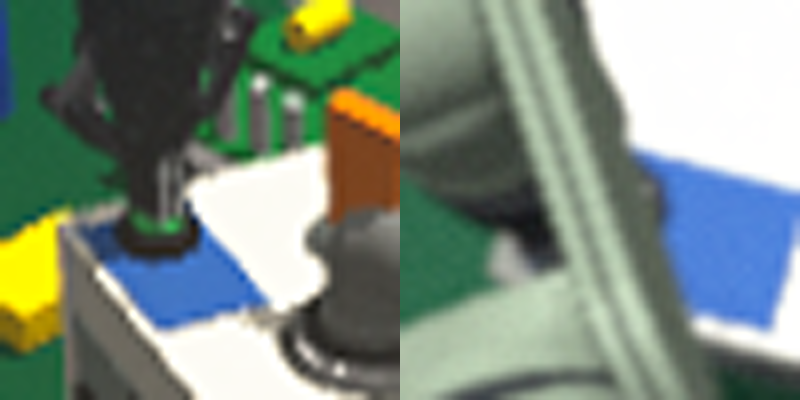

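Request:
carry_out(
  steps=[
    {"slide":[0,0,-1.5],"angular":[0,0,0],"gripper":-1},
    {"slide":[0,0,-1.5],"angular":[0,0,0],"gripper":-1},
    {"slide":[0,0,-1],"angular":[0,0,0],"gripper":-1},
    {"slide":[0,0,0],"angular":[0,0,0],"gripper":-1},
    {"slide":[0,0,0],"angular":[0,0,0],"gripper":-1},
  ],
)

```text
t: 29.2
position: [609.0, 284.8, 183.1]
ee_rot: [2.1, 2.335, 0.003]
ft_force: [0.2, -0.7, 6.8]
width: -0.1
grip_force: 3.6
```

Request:
carry_out(
  steps=[
    {"slide":[0,0,-1.5],"angular":[0,0,0],"gripper":-1},
    {"slide":[0,0,0],"angular":[0,0,0],"gripper":-1},
    {"slide":[0,0,0],"angular":[0,0,0],"gripper":-1},
    {"slide":[0,0,0],"angular":[0,0,0],"gripper":-1},
    {"slide":[0,0,0],"angular":[0,0,0],"gripper":-1},
  ],
)

```text
t: 29.82
position: [609.0, 284.8, 183.5]
ee_rot: [2.101, 2.335, 0.001]
ft_force: [2.7, -0.1, 5.1]
width: -0.0
grip_force: 2.3
```

Request:
carry_out(
  steps=[
    {"slide":[0,0,-2],"angular":[0,0,0],"gripper":-1},
    {"slide":[0,0,0],"angular":[0,0,0],"gripper":-1},
    {"slide":[0,0,0],"angular":[0,0,0],"gripper":-1},
    {"slide":[0,0,0],"angular":[0,0,0],"gripper":-1},
    {"slide":[0,0,0],"angular":[0,0,0],"gripper":-1},
  ],
)

```text
t: 30.45
position: [608.7, 284.7, 185.4]
ee_rot: [-2.101, -2.336, -0.0]
ft_force: [3.5, 1.2, 3.7]
width: -0.0
grip_force: 1.7
```

Request:
carry_out(
  steps=[
    {"slide":[0,0,-2],"angular":[0,0,0],"gripper":-1},
    {"slide":[0,0,0],"angular":[0,0,0],"gripper":-1},
    {"slide":[0,0,0],"angular":[0,0,0],"gripper":-1},
    {"slide":[0,0,0],"angular":[0,0,0],"gripper":-1},
    {"slide":[0,0,0],"angular":[0,0,0],"gripper":-1},
  ],
)

```text
t: 31.08
position: [608.3, 284.6, 187.3]
ee_rot: [-2.101, -2.335, 0.001]
ft_force: [0.3, 0.6, 1.9]
width: -0.1
grip_force: 1.2
```

The spring reads 5 N at 183.5 and falls to about 0 near 189, so the button did bottom fully. Retreating.

Request:
carry_out(
  steps=[
    {"slide":[0,0,-20],"angular":[0,0,0],"gripper":-1},
    {"slide":[0,0,-40],"angular":[0,0,0],"gripper":-1},
    {"slide":[0,0,-40],"angular":[0,0,0],"gripper":-1},
    {"slide":[0,0,0],"angular":[0,0,0],"gripper":-1},
    {"slide":[0,0,0],"angular":[0,0,0],"gripper":-1},
  ],
)

```text
t: 31.7
position: [607.8, 284.3, 286.1]
ee_rot: [-2.1, -2.335, 0.004]
ft_force: [-0.6, 1.0, -0.5]
width: 0.1
grip_force: 0.0
```

```bash
python3 - <<'E'
from h import *
S={n:snap(n) for n in('side','top')}
p=np.array([634,152,0]);print(readout.state()['position'])
for n in S:
  for l in('hood','hood_collar'):
    for d in eyes.pinpoint(n,l)[:4]:
        q=w(S[n],d['position'])
        if np.linalg.norm(q[:2]-p[:2])<60: print(n,l,round(d['score'],2),q.round(1))
print(job_done())
E
```

```text
[607.75037263 284.30423607 285.3226855 ]
side hood 0.62 [637.1 153.4 114.4]
side hood_collar 0.91 [635.1 156.5 156. ]
top hood 0.69 [638.8 155.4 116.7]
top hood_collar 0.64 [634.8 149.8 157.2]
the job is handed in; nothing more can be done
None
```

The hood is fully home in the port with its mouth towards the board, the green button was pressed fully in and released, and the job is handed in at about 32 s; hand-in returned no verdict, so this rests on my own force and camera readings.

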